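# Unload injector cap nuts from a screw-locked ejector fixture

## Robot

A 7-joint arm with a two-finger parallel gripper is mounted at the origin on the work surface. World frame = base frame: x ahead of the robot, y to its left, z up, the work surface at z = 0. Lengths are in mm, angles in rad, forces in N, time in s.
With the tool pointing down it reaches from about 425 to 950 mm from the base axis. Payload 4.7 kg.
Tool frame: the origin (TCP) lies at the very end of the fingers, on their centre line; the grasp point (between the pads) lies 19 mm behind it (tcp_to_grasp is the distance from the TCP to the grasp point, in mm); z points along the fingers, y is the line along which they close (so a half turn about z gives the same grasp; the last joint's range is limited). The gripper opens to 85 mm and grips with 20 to 120 N. Pads are 22 mm wide; open, the fingers measure 114 mm over their backs; the gripper's body (76 mm by 85 mm) begins 54 mm behind the grasp point. The pads swing forward as they close: fully open they stand 13 mm farther back than shut.
Start: joints at [1.267, 0.469, -0.049, 1.532, 0.024, 1.141, -0.082], TCP at [183.211, -649.679, 231.335] pointing down, gripper open.
Joint ranges: [-2.59, 2.59], [-0.33, 1.99], [-1.39, 1.29], [0.1, 2.45], [-1.04, 4.18], [0.21, 1.99], [-2.66, 2.66]. Speed limits (rad/s): [2.57, 2.57, 3.14, 3.14, 3.14, 3.14, 3.14].

## Interface

Orientations are given as a unit quaternion [x, y, z, w].
In Python, from workcell import observe, snapshot, camera_info, hand_in, tcp_to_grasp gives the robot as it stands.
- The arm moves only by the tool apply_moves, never from a script. Its argument "motion" is one flat list of numbers, 4 for each row, row after row: the shift along the world's x, y, z in cm, then the turn about the world's z in units of 5 degrees (1.0 is 5 degrees). In form: [x, y, z, spin, x, y, z, spin, ...]. A call has 1 to 8 rows; each row shifts and turns the commanded pose from where the row before left it; what a row does not reach is not made up. A row lasts 1/12 s, in which the tool goes at most 41.7 mm and 7.16 degrees, less where a joint would pass 70% of its speed; a pose out of reach is approached as far as the arm can. A call with a gripper value outside its range is refused whole. "grip" is the opening, from 0 (shut) to 1 (fully open), set as the call begins (left out, the last holds). The fingers move at their own pace and stop on an object; "newtons" is the grip in N (left out, the last holds). Time passes only in rows, so rows that do not move let the fingers close. It gives the time, the measured TCP pose, the force, the opening and the grip force at its end, in the units of the state.
- observe(): the state, without advancing time (a new reading comes with each control period).
- snapshot(name): name is "scene" or "top"; returns the picture (384x512x3 uint8, red, green, blue); there is no depth.
- camera_info(name): a dict with "mtx" (3x3 intrinsics, pixels), "view" (4x4, takes a point from world to camera coordinates). Camera axes: x right, y down, z forward; pixel columns grow to the right and rows downward; lengths in mm; the calibration is good to about 2 mm. A picture is of the moment at which its call begins. camera_info takes no time and is no camera call.
- hand_in(): hands the job in; it is judged then, once.
The state is a dict: "clock": time; "qpos": joint angles; "qvel": joint speeds; "effort": joint torques, N m; "tool_pos": TCP position; "orientation": TCP orientation; "wrist_force": force on the tool from outside, world axes, zero at the start; "moment": the same for the moment, N m; "width": finger opening in mm; "grip_force": force on a finger pad.
Only numpy, scipy, OpenCV 4.12 (cv2) and the standard library are available. Lean on these libraries where they do the work, as an engineer would, in place of code of your own. Each camera call takes 0.05 s, during which the arm holds its last target. There are 200 camera calls.

## Task

Unload the cap nuts from the ejector fixture: crank the handwheel until the retaining plate's pointer stands at the release line, press the ejector lever all the way down so that the nuts rise, then stand every nut upright in the tray, one to a cell. When the fixture is empty put the lever fully back up, and only then crank the plate back until its pointer stands at the closed line. Work the lever only with the plate at the release line, and leave the injector, the red cup and the can alone.

Things in the scene. Friction and masses are not known exactly. Their poses are not given: they have to be found in the camera images.
- fixture: Fixed fixture: aluminium block 206 mm long (y), 70 deep, four 26 mm square pockets in a row on its x = 0, centres y = -72, -24, 24, 72 mm; some may be empty. Blue gear head with handwheel at its +y end, ejector lever on its -x side. Highest parts by the pockets: guide strips at x = +-32 mm, 82 mm above the table; plate top 81. Origin: table level, middle of the row; z up.
- plate (a joint): Retaining plate position along fixture y, m: steel ladder on the block, four 16 mm rungs 48 mm apart, 32 mm openings between. At 0 (closed) the rungs lie over the pockets and trap the nuts; at 0.024 (release) the openings lie over them. Range -0.010 to 0.036; starts at -0.006 to 0.010. Driven only by the handwheel, 8 mm a turn.
- pointer (a point): Tip of the black pointer bar on the plate, over the white scale ledge; at fixture x = 46 mm, y = the plate's position, 86 mm above the table.
- closed_line (a point): Middle of the full-width black line on the white scale ledge (fixture +x side, 79 mm above the table, thin ticks every 6 mm) where the pointer stands when the plate is closed: fixture y = 0.
- release_line (a point): Middle of the other full-width black line, 24 mm nearer the handwheel: the pointer stands here when the openings lie over the pockets.
- wheel (a joint): Handwheel angle, rad, over several turns about a vertical axis: grows clockwise seen from above, moving the plate towards the wheel (+y); plate = 0.008 x wheel / 6.283. At 0 the crank grip lies on the fixture's +y side of the hub. Friction of 0.06 N m holds it where left.
- hub (a point): Point on the handwheel's axis, 120 mm above the table, at fixture x = 0, y = 165 mm. The wheel is 104 mm over its rim, which lies 98 to 110 mm above the table.
- grip (a point): Middle of the crank grip: an upright freely revolving black cylinder 18 mm diameter and 36 mm tall (112 to 148 mm above the table), 38 mm from the wheel's axis. This point is 130 mm above the table.
- lever (a joint): Ejector lever angle in rad: 0 fully up, 0.42 fully down. Pressing it down raises a pin under every pocket, lifting the nuts by 34 mm at full travel, about 27 mm clear of the plate. Friction holds it where it is left; takes about 6 to 10 N at the ball to press, about 6 N to lift.
- ball (a point): Centre of the lever's black ball knob, 26 mm diameter, on an 11 mm rod, 88 mm towards fixture -x from the hinge at fixture x = -41, y = -48, 50 mm above the table. The ball is 70 mm above the table when up, 32 mm when down.
- nut1: Steel injector cap nut, a stepped round piece 54 mm tall, 80 g: lower body 24 mm diameter and 34 mm high, upper neck 20 mm diameter and 20 mm high. Origin: centre of its underside, z up when upright. Starts upright in one of the fixture's pockets, its underside 20 mm and its top 74 mm above the table. None if absent.
- nut2: Steel injector cap nut, a stepped round piece 54 mm tall, 80 g: lower body 24 mm diameter and 34 mm high, upper neck 20 mm diameter and 20 mm high. Origin: centre of its underside, z up when upright. Starts upright in one of the fixture's pockets, its underside 20 mm and its top 74 mm above the table. None if absent.
- nut3: Steel injector cap nut, a stepped round piece 54 mm tall, 80 g: lower body 24 mm diameter and 34 mm high, upper neck 20 mm diameter and 20 mm high. Origin: centre of its underside, z up when upright. Starts upright in one of the fixture's pockets, its underside 20 mm and its top 74 mm above the table. None if absent.
- nut4: Steel injector cap nut, a stepped round piece 54 mm tall, 80 g: lower body 24 mm diameter and 34 mm high, upper neck 20 mm diameter and 20 mm high. Origin: centre of its underside, z up when upright. Starts upright in one of the fixture's pockets, its underside 20 mm and its top 74 mm above the table. None if absent.
- tray: Loose aluminium tray, 156 mm (its x) by 42 mm (its y), 34 mm tall, 4 mm floor and walls, 0.7 kg, with four cells in a row: centres at x = -57, -19, 19 and 57 mm, y = 0, each 34 mm square inside and 30 mm deep. Origin: centre of its underside. It may get knocked aside.
- injector: Bystander: dark injector about 200 mm long lying on the table. Leave alone.
- cap_cup: Bystander: small red plastic cup, 64 mm wide, 60 mm tall. Leave alone.
- oil_can: Bystander: metal can, 60 mm diameter, 110 mm tall. Leave alone.
Not all that is in view belongs to the job. What is shaped like the tray but blue or orange is not meant.

How it is judged (in metres and radians):
On the way, in this order (a step that is already met when the one before it is completed fails the run):
1. the plate's pointer stands at the release line (within 2.5 mm) (value of joint plate between 0.0215 and 0.0265 m), for 0.4 s.
2. the lever is pressed fully down (at least 0.37 rad) and every nut has risen at least 27 mm, the plate still at the release line within 4 mm (value of joint lever above 0.37 rad and value of joint plate between 0.02 and 0.028 m and z of each of nut1, nut2, nut3, nut4 in the frame of fixture above 0.047 m), for 0.3 s.
3. every nut stands upright in a cell of the tray (x of nut1 in the frame of tray between -0.078 and 0.078 m and y of nut1 in the frame of tray between -0.021 and 0.021 m and z of each of nut1, nut2, nut3, nut4 in the frame of tray below 0.01 m and angle between each of nut1, nut2, nut3, nut4's own z axis and vertical below 0.2 rad and x of nut2 in the frame of tray between -0.078 and 0.078 m and y of nut2 in the frame of tray between -0.021 and 0.021 m and x of nut3 in the frame of tray between -0.078 and 0.078 m and y of nut3 in the frame of tray between -0.021 and 0.021 m and x of nut4 in the frame of tray between -0.078 and 0.078 m and y of nut4 in the frame of tray between -0.021 and 0.021 m and linear speed of each of nut1, nut2, nut3, nut4 below 0.03 m/s), for 0.3 s.
4. the lever is fully back up (below 0.06 rad) with the plate still at the release line within 4 mm (value of joint lever below 0.06 rad and value of joint plate between 0.02 and 0.028 m), for 0.2 s.
At the end, for the whole second after the job is handed in: Every nut stands upright (within 0.2 rad) on the floor of a tray cell and at rest, the lever is up (below 0.06 rad), and the plate's pointer is at the closed line within 2.5 mm (all of step 3 and value of joint lever below 0.06 rad and angle between tray's own z axis and vertical below 0.1 rad and value of joint plate between -0.0025 and 0.0025 m and velocity of joint plate between -0.003 and 0.003 m/s); the robot touches nothing.
It fails at once if the lever is down by more than 0.12 rad while the plate is more than 5 mm from the release line (value of joint lever above 0.12 rad and (value of joint plate below 0.019 m or value of joint plate above 0.029 m)).
It fails at once if the injector, the cup or the can is moved by more than 25 mm (distance of any of injector, cap_cup, oil_can from where it was at the start of the episode above 0.025 m).
Of nut1, nut2, nut3, nut4 only 2 to 4 are there at a start; the rules pass over those that are not, and their reading is None.
At some moment in a run one of tray may be knocked a few centimetres aside while the robot is not near it.
It also fails if it takes over 210 s, if anything falls off the work surface, if the arm or the gripper's body presses on something with over 40 N, if the wrist force passes 120 N, or if a joint passes its speed limit or range.

## Working session

There is one attempt and no reset: what is moved stays moved. The work goes in short steps, Python scripts to look and compute and a tool call to move; the robot and the scene stay as the last step left them, time stands still between calls to the robot, and variables do not carry over. Pictures are saved under pics/ and viewed, at most 14 in all, crops included, and the job is handed in when it is done.

Besides the shell and the picture viewer there is one more tool, called by a JSON object that holds its "api" and its "payload". apply_moves: Moves the arm, as the interface text tells. Its arguments: {"type":"object","properties":{"motion":{"type":"array"},"grip":{"type":"number"},"newtons":{"type":"number"}},"required":["motion"]}

```bash
mkdir -p pics
cat > h.py <<'E'
import numpy as np, cv2
from workcell import observe, snapshot, camera_info, hand_in, tcp_to_grasp
def ray(name,u,v):
    c=camera_info(name);K=np.array(c["mtx"]);V=np.array(c["view"])
    d=V[:3,:3].T@np.linalg.solve(K,[u,v,1.]);o=-V[:3,:3].T@V[:3,3]
    return o,d/np.linalg.norm(d)
def onz(name,u,v,z):
    o,d=ray(name,u,v);return o+d*(z-o[2])/d[2]
def tri(u1,u2):
    (o1,d1),(o2,d2)=ray("top",*u1),ray("scene",*u2)
    s=np.linalg.lstsq(np.c_[d1,-d2],o2-o1,rcond=None)[0]
    a,b=o1+s[0]*d1,o2+s[1]*d2
    return (a+b)/2,np.linalg.norm(a-b)
def proj(name,p):
    c=camera_info(name);K=np.array(c["mtx"]);V=np.array(c["view"])
    q=K@(V[:3,:3]@np.asarray(p,float)+V[:3,3]);return q[:2]/q[2]
def shot(name,f,box=None,s=None):
    im=snapshot(name)[:,:,::-1].copy();cv2.imwrite(f"pics/raw_{f}.png",im)
    if box: x0,y0,x1,y1=box;im=im[y0:y1,x0:x1]
    s=s or min(800/im.shape[1],600/im.shape[0])
    cv2.imwrite(f"pics/{f}.png",cv2.resize(im,None,fx=s,fy=s,interpolation=cv2.INTER_CUBIC));return im
E
python3 - <<'E'
from h import *
shot("top","t0");shot("scene","s0")
for n in("top","scene"):
    c=camera_info(n);print(n,np.round(c["mtx"],1).tolist(),np.round(c["view"],3).tolist())
print(observe(),tcp_to_grasp)
E
```

```text
top [[384.5, 0.0, 251.4], [0.0, 384.5, 186.5], [0.0, 0.0, 1.0]] [[0.023, -1.0, 0.01, 28.395], [-0.988, -0.024, -0.152, 549.649], [0.152, -0.006, -0.988, 1022.911], [0.0, 0.0, 0.0, 1.0]]
scene [[482.5, 0.0, 258.0], [0.0, 482.5, 194.6], [0.0, 0.0, 1.0]] [[0.69, 0.723, -0.016, -421.145], [0.464, -0.46, -0.757, -153.493], [-0.555, 0.515, -0.653, 1649.166], [0.0, 0.0, 0.0, 1.0]]
{'clock': 0.1, 'qpos': array([ 1.26712357,  0.46935327, -0.04863648,  1.5335931 ,  0.02409365,
        1.14102941, -0.0823116 ]), 'qvel': array([ 0.00116661, -0.00035078,  0.001005  , -0.0047965 ,  0.00063368,
        0.00055636, -0.00201413]), 'effort': array([ 1.63017070e-03, -5.11514390e+01, -4.71887214e-02, -2.38390660e+01,
        1.06603917e-02,  4.34628571e-03,  1.31332564e-05]), 'tool_pos': array([ 183.03672385, -649.14381281,  230.36368258]), 'orientation': array([ 9.90573350e-01,  1.36980404e-01, -1.43052892e-04, -8.87461731e-04]), 'wrist_force': array([0.09279473, 0.10605608, 0.00451152]), 'moment': array([ 0.00480109,  0.00039128, -0.01189667]), 'grip_force': 0.0, 'width': 85.50612612501997} 18.700000000000003
```

View pics/t0.png

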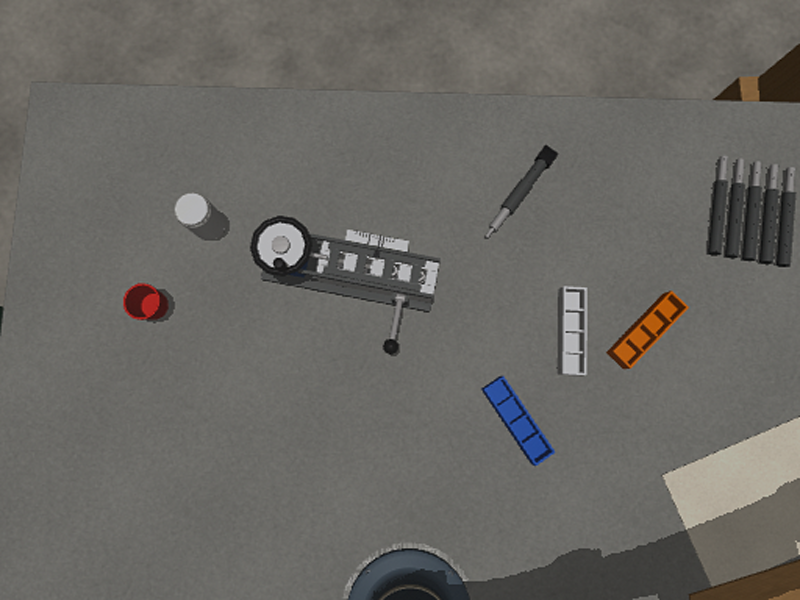

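View pics/s0.png

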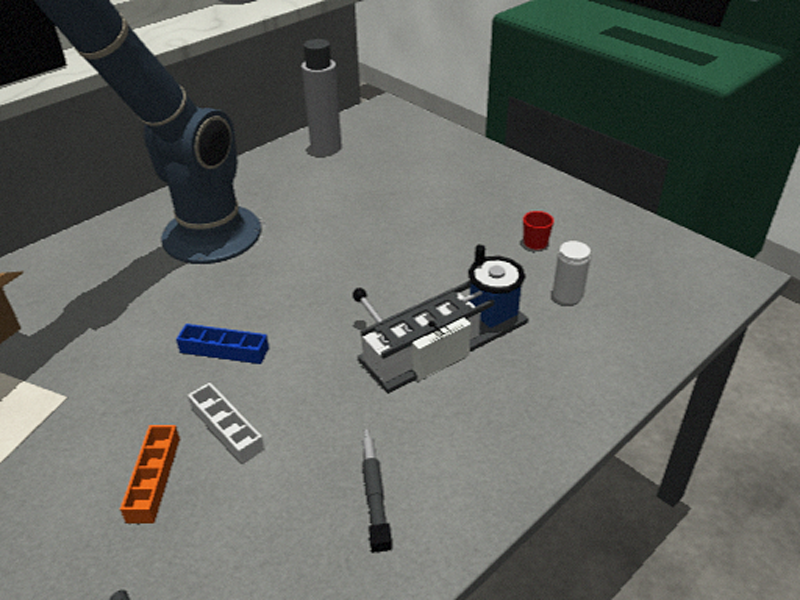

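The top view shows the fixture with its wheel at view pixel (281,245), the grip at (280,264), the ball at (391,347) and the white tray at (573,331). The scene view confirms the layout, with ball (359,295) and grip (480,255). I'll enlarge both.

Run:
```python
import cv2
for n,b in(("t0",(150,125,290,230)),("s0",(215,150,345,255))):
    im=cv2.imread(f"pics/raw_{n}.png")[b[1]:b[3],b[0]:b[2]]
    cv2.imwrite(f"pics/{n}c.png",cv2.resize(im,None,fx=5.7,fy=5.7,interpolation=cv2.INTER_CUBIC))
from h import *
# tray top corners
im=cv2.imread("pics/raw_t0.png");m=((im.min(2)>120)).astype(np.uint8);m[:, :340]=0;m[:,390:]=0;m[:170]=0;m[250:]=0
c=max(cv2.findContours(m,0,1)[0],key=cv2.contourArea);r=cv2.minAreaRect(c);bt=cv2.boxPoints(r);print("tray top",r)
print(np.round([onz("top",*p,34) for p in bt],1).tolist())
im=cv2.imread("pics/raw_s0.png");m=((im.min(2)>100)&(np.ptp(im,2)<30)).astype(np.uint8);M=m*0;M[235:300,115:172]=m[235:300,115:172]
c=max(cv2.findContours(M,0,1)[0],key=cv2.contourArea);r=cv2.minAreaRect(c);print("tray scene",r)
for n,bx in(("t0",(230,205,270,235)),("s0",(222,180,240,198))):
    im=cv2.imread(f"pics/raw_{n}.png");g=(im.max(2)<45).astype(np.uint8);M=g*0;M[bx[1]:bx[3],bx[0]:bx[2]]=g[bx[1]:bx[3],bx[0]:bx[2]]
    c=max(cv2.findContours(M,0,1)[0],key=cv2.contourArea);print("ball",n,cv2.minEnclosingCircle(c))
```

```text
tray top ((367.4999694824219, 210.99998474121094), (55.99999237060547, 14.999998092651367), 90.0)
[[567.3, -262.7, 34.0], [568.3, -304.8, 34.0], [412.7, -300.8, 34.0], [411.7, -259.6, 34.0]]
tray scene ((143.0, 267.0), (64.0, 56.0), 90.0)
ball t0 ((249.7142791748047, 221.57142639160156), 4.748891353607178)
ball s0 ((229.68182373046875, 188.31817626953125), 4.047844409942627)
```

View pics/t0c.png

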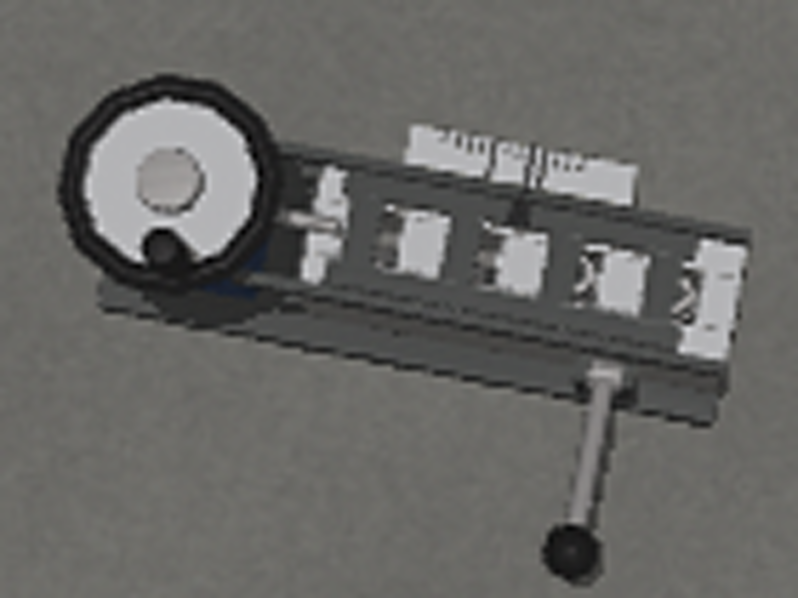

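View pics/s0c.png

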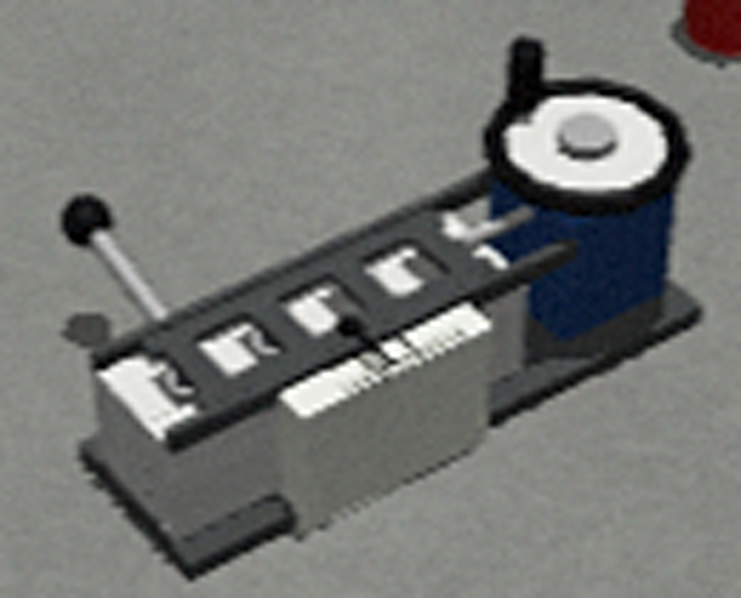

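The two right pockets (y=-72 and -24) seem to hold nuts. The pointer is roughly 18 mm short of the release line, and the grip lies on the -x side of the hub, so the wheel is at about 270° and the plate at about 6 mm. Next I'll compute the frames.

```bash
cat >> h.py <<'E'
def T(x,y): return (150+(x)/5.7,125+(y)/5.7)
def S(x,y): return (215+(x)/5.7,150+(y)/5.7)
E
python3 - <<'E'
from h import *
pr=lambda n,a:print(n,np.round(a[0],1),round(a[1],1))
pr("hub",tri(T(170,180),S(587,132)))
pr("griptop",tri(T(168,247),S(526,45)))
b,e=tri((249.7,221.6),(229.9,188.5));pr("ball",(b,e))
h=tri(T(170,180),S(587,132))[0]
# wheel outer circle
for z in(110,):
    im=cv2.imread("pics/raw_t0.png")
    g=(im.max(2)<60).astype(np.uint8);M=g*0;M[130:180,155:205]=g[130:180,155:205]
print("wheel centre onz110",onz("top",*T(169,180),110))
v=b[:2]-h[:2];yaw=np.arctan2(v[1],v[0])-np.arctan2(-213,-129);print("yaw",np.degrees(yaw),"len",np.hypot(*v),np.hypot(213,129))
# strip edge angle: block ends/ pockets rows
a=onz("top",*T(280,147),82);c=onz("top",*T(750,232),82);d=a-c;print("yaw edge",np.degrees(np.arctan2(-d[0],d[1])))
a=onz("top",*T(408,125),79);c=onz("top",*T(636,165),79);d=a-c;print("yaw ledge",np.degrees(np.arctan2(-d[0],d[1])),np.hypot(*d[:2]))
print("rel line",onz("top",*T(493,150),79),"ptr",onz("top",*T(534,160),86))
# tray in scene: triangulated top corners by proj check
for p in([567.3,-262.7,34],[568.3,-304.8,34],[412.7,-300.8,34],[411.7,-259.6,34]): print(proj("scene",p)/.64)
E
```

```text
hub [613.1 231.  112. ] 1.8
griptop [575.2 224.3 148.5] 3.7
ball [449.9  43.6  69.6] 0.4
wheel centre onz110 [612.94077502 231.10119527 110.        ]
yaw -9.848621079433707 len 248.4863544090145 249.0180716333656
yaw edge -9.052969933101254
yaw ledge -8.766734132406079 110.12431829493555
rel line [638.47780094  84.01339654  79.        ] ptr [632.39268286  64.30260669  86.        ]
[262.28423813 435.26259185]
[240.13889934 450.7313581 ]
[188.32145419 395.3883509 ]
[209.37223322 382.24915829]
```

{"api": "apply_moves", "payload": {"motion": [2.6,2.9,0,-0.63,2.6,2.9,0,-0.63,2.6,2.9,0,-0.63,2.6,2.9,0,-0.63,2.6,2.9,0,-0.63,2.6,2.9,0,-0.63,2.6,2.9,0,-0.63,2.6,2.9,0,-0.63], "grip": 0.6}}

```text
clock: 0.77
tool_pos: [391.9, -415.9, 231.0]
orientation: [0.996, -0.084, -0.0, -0.0]
wrist_force: [0.5, -0.4, -0.0]
width: 51.1
grip_force: 0.0
```

{"api": "apply_moves", "payload": {"motion": [2.2,3.4,0,0,2.2,3.4,0,0,2.2,3.4,0,0,2.2,3.4,0,0,2.2,3.4,0,0,2.2,3.4,0,0,2.2,3.4,0,0,2.2,3.4,0,0]}}

```text
clock: 1.43
tool_pos: [567.7, -143.9, 231.1]
orientation: [0.997, -0.082, -0.0, 0.0]
wrist_force: [0.4, -0.7, 0.4]
width: 51.1
grip_force: 0.0
```

{"api": "apply_moves", "payload": {"motion": [0.1,4,0,0,0.1,4,0,0,0.1,4,0,0,0.1,4,0,0,0.1,4,0,0,0.1,4,0,0,0.1,4,0,0,0.1,4,0,0]}}

```text
clock: 2.1
tool_pos: [574.7, 176.0, 231.0]
orientation: [0.997, -0.082, -0.0, 0.0]
wrist_force: [0.8, -0.6, 0.1]
width: 51.3
grip_force: 0.0
```

{"api": "apply_moves", "payload": {"motion": [0,2,0,0,0,2,0,0,0,1,0,0,0,0,0,0,0,0,0,0]}}

```text
clock: 2.52
tool_pos: [575.1, 223.5, 230.9]
orientation: [0.997, -0.082, -0.0, 0.001]
wrist_force: [0.2, -0.5, 0.5]
width: 51.5
grip_force: 0.0
```

{"api": "apply_moves", "payload": {"motion": [0,0.1,-3,0,0,0,-3,0,0,0,-3,0,0,0,-1.9,0,0,0,0,0]}}

```text
clock: 2.93
tool_pos: [572.9, 220.8, 117.6]
orientation: [0.996, -0.084, -0.004, 0.003]
wrist_force: [-0.7, 0.1, -0.4]
width: 51.5
grip_force: 0.0
```

{"api": "apply_moves", "payload": {"motion": [0,0,0,0,0,0,0,0,0,0,0,0,0,0,0,0,0,0,0,0,0,0,0,0], "grip": 0, "newtons": 20}}

```text
clock: 3.43
tool_pos: [576.7, 225.3, 124.4]
orientation: [0.997, -0.083, 0.002, -0.0]
wrist_force: [0.2, -1.5, 5.6]
width: 16.8
grip_force: 21.7
```

```bash
cat > crank.py <<'E'
import numpy as np,sys
# start command pos rel hub, start angle, sweep deg, rows
x0,y0,sweep,n=map(float,sys.argv[1:]);n=int(n)
a0=np.degrees(np.arctan2(y0,x0));a=np.radians(a0+sweep*np.arange(1,n+1)/n)
P=np.vstack([[x0,y0],np.c_[38*np.cos(a),38*np.sin(a)]])/10
R=np.round(P,2);D=np.diff(R,axis=0)
for i in range(0,n,8): print(", ".join(f"{d[0]:.2f}, {d[1]:.2f}, 0, 0" for d in D[i:i+8]))
E
python3 crank.py -37.8 -5.7 -828.1 32
```

```text
0.15, 1.70, 0, 0, 0.86, 1.47, 0, 0, 1.41, 0.95, 0, 0, 1.69, 0.24, 0, 0, 1.62, -0.53, 0, 0, 1.23, -1.17, 0, 0, 0.59, -1.60, 0, 0, -0.17, -1.69, 0, 0
-0.88, -1.46, 0, 0, -1.43, -0.92, 0, 0, -1.69, -0.20, 0, 0, -1.61, 0.56, 0, 0, -1.21, 1.20, 0, 0, -0.56, 1.60, 0, 0, 0.20, 1.69, 0, 0, 0.92, 1.44, 0, 0
1.44, 0.89, 0, 0, 1.70, 0.17, 0, 0, 1.60, -0.59, 0, 0, 1.18, -1.22, 0, 0, 0.52, -1.62, 0, 0, -0.23, -1.69, 0, 0, -0.94, -1.41, 0, 0, -1.47, -0.86, 0, 0
-1.69, -0.14, 0, 0, -1.59, 0.62, 0, 0, -1.16, 1.25, 0, 0, -0.49, 1.63, 0, 0, 0.26, 1.68, 0, 0, 0.98, 1.39, 0, 0, 1.48, 0.84, 0, 0, 1.70, 0.10, 0, 0
```

{"api": "apply_moves", "payload": {"motion": [0.15,1.7,0,0,0.86,1.47,0,0,1.41,0.95,0,0,1.69,0.24,0,0,1.62,-0.53,0,0,1.23,-1.17,0,0,0.59,-1.6,0,0,-0.17,-1.69,0,0]}}

```text
clock: 4.1
tool_pos: [651.6, 221.4, 124.4]
orientation: [0.997, -0.082, 0.003, -0.003]
wrist_force: [0.5, 2.8, 5.7]
width: 17.3
grip_force: 21.7
```

{"api": "apply_moves", "payload": {"motion": [-0.88,-1.46,0,0,-1.43,-0.92,0,0,-1.69,-0.2,0,0,-1.61,0.56,0,0,-1.21,1.2,0,0,-0.56,1.6,0,0,0.2,1.69,0,0,0.92,1.44,0,0]}}

```text
clock: 4.77
tool_pos: [587.3, 256.9, 124.4]
orientation: [0.997, -0.082, 0.002, 0.001]
wrist_force: [4.3, -7.9, 6.5]
width: 17.1
grip_force: 21.8
```

{"api": "apply_moves", "payload": {"motion": [1.44,0.89,0,0,1.7,0.17,0,0,1.6,-0.59,0,0,1.18,-1.22,0,0,0.52,-1.62,0,0,-0.23,-1.69,0,0,-0.94,-1.41,0,0,-1.47,-0.86,0,0]}}

```text
clock: 5.43
tool_pos: [627.2, 193.9, 124.4]
orientation: [0.996, -0.084, 0.003, -0.001]
wrist_force: [1.5, 4.0, 6.6]
width: 16.9
grip_force: 21.7
```

{"api": "apply_moves", "payload": {"motion": [-1.69,-0.14,0,0,-1.59,0.62,0,0,-1.16,1.25,0,0,-0.49,1.63,0,0,0.26,1.68,0,0,0.98,1.39,0,0,1.48,0.84,0,0,1.7,0.1,0,0]}}

```text
clock: 6.1
tool_pos: [619.2, 267.8, 124.3]
orientation: [0.997, -0.082, 0.0, 0.002]
wrist_force: [-3.7, -7.6, 12.1]
width: 17.2
grip_force: 22.3
```

{"api": "apply_moves", "payload": {"motion": [0,0,0,0,0,0,0,0,0,0,0,0,0,0,0,0,0,0,0,0], "grip": 0.35}}

```text
clock: 6.52
tool_pos: [618.2, 268.7, 122.1]
orientation: [0.997, -0.082, -0.001, 0.0]
wrist_force: [0.3, 1.0, -0.4]
width: 29.9
grip_force: 0.0
```

{"api": "apply_moves", "payload": {"motion": [0,0,3,0,0,0,3,0,0,0,3,0,-2,-3,0,0,-3,-3,0,0,-3,-3,0,0,-3,-3,0,0,0,0,0,0]}}

```text
clock: 7.18
tool_pos: [503.9, 143.1, 210.6]
orientation: [0.996, -0.085, -0.004, 0.004]
wrist_force: [-0.6, -0.1, -1.3]
width: 29.8
grip_force: 0.0
```

Run:
```python
from h import *
a=shot("top","t1",(150,125,290,230),1);b=shot("scene","s1",(215,150,345,255),1)
b=cv2.resize(b,(a.shape[1],int(b.shape[0]*a.shape[1]/b.shape[1])))
cv2.imwrite("pics/c1.png",cv2.resize(np.hstack([a,b[:a.shape[0]]]),None,fx=2.85,fy=2.85*1.9 if 0 else 2.85,interpolation=cv2.INTER_CUBIC))
```

```text
(no output)
```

View pics/c1.png

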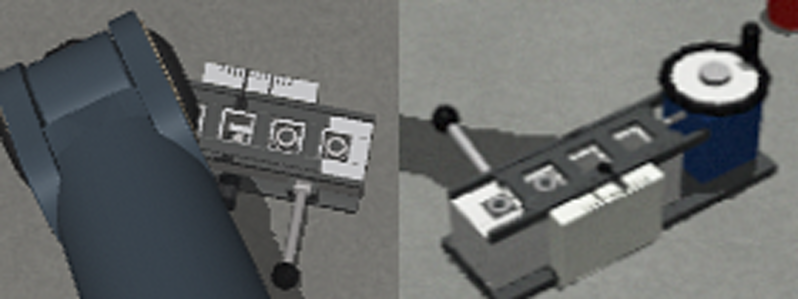

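The picture shows the pointer at the release line. Nuts stand centred in the openings at pockets y=-72 (top crop 337,147) and y=-24 (287,137), and the pockets at 24 and 72 are empty. Next is the lever.

{"api": "apply_moves", "payload": {"motion": [-1.8,-3.3,0,0,-1.8,-3.3,0,0,-1.8,-3.3,0,0,0,0,-3,0,0,0,-3,0,0,0,-2,0,0,0,0,0,0,0,0,0], "grip": 0.6}}

```text
clock: 7.95
tool_pos: [457.4, 52.2, 132.1]
orientation: [0.997, -0.082, -0.001, -0.0]
wrist_force: [0.2, 0.9, -0.1]
width: 51.4
grip_force: 0.0
```

{"api": "apply_moves", "payload": {"motion": [-0.7,-0.9,-3,0,0,0,-3,0,0,0,-2,0,0,0,0,0,0,0,0,0]}}

```text
clock: 8.37
tool_pos: [451.2, 43.0, 53.1]
orientation: [0.997, -0.082, 0.001, -0.0]
wrist_force: [0.7, -0.1, 2.3]
width: 51.2
grip_force: 0.0
```

{"api": "apply_moves", "payload": {"motion": [0,0,0,0,0,0,0,0,0,0,0,0,0,0,0,0,0,0,0,0,0,0,0,0], "grip": 0, "newtons": 40}}

```text
clock: 8.87
tool_pos: [451.5, 41.5, 54.2]
orientation: [0.997, -0.083, 0.002, 0.0]
wrist_force: [-0.6, -2.2, 6.2]
width: 23.6
grip_force: 38.8
```

{"api": "apply_moves", "payload": {"motion": [0,0,-0.7,0,0,0,-0.7,0,0,0,-0.7,0,0,0,-0.7,0,0,0,-0.6,0,0,0,-0.5,0,0,0,0,0,0,0,0,0]}}

```text
clock: 9.53
tool_pos: [452.2, 41.4, 14.5]
orientation: [0.997, -0.083, 0.002, -0.0]
wrist_force: [3.1, -4.1, -0.3]
width: 23.1
grip_force: 43.9
```

{"api": "apply_moves", "payload": {"motion": [0,0,-0.3,0,0,0,0,0,0,0,0,0]}}

```text
clock: 9.78
tool_pos: [452.4, 41.4, 11.5]
orientation: [0.997, -0.083, 0.002, 0.0]
wrist_force: [4.1, -4.5, 0.7]
width: 23.6
grip_force: 44.8
```

{"api": "apply_moves", "payload": {"motion": [0,0,0,0,0,0,0,0,0,0,0,0,0,0,0,0], "grip": 0.6}}

```text
clock: 10.12
tool_pos: [449.5, 42.7, 10.4]
orientation: [0.997, -0.082, -0.0, -0.0]
wrist_force: [0.4, 0.0, 0.6]
width: 51.5
grip_force: 0.0
```

{"api": "apply_moves", "payload": {"motion": [0,0,3,0,0,0,4,0,0,0,4,0,0,0,4,0,0,-4,3,0,0,-4,0,0,0,-4,0,0,0,-4,0,0]}}

```text
clock: 10.78
tool_pos: [449.6, -112.3, 186.2]
orientation: [0.997, -0.082, 0.001, 0.0]
wrist_force: [0.2, -0.7, -0.3]
width: 51.1
grip_force: 0.0
```

{"api": "apply_moves", "payload": {"motion": [0,-4,0,0,0,-4,0,0,0,-2,0,0,0,0,0,0]}}

```text
clock: 11.12
tool_pos: [448.8, -216.5, 185.1]
orientation: [0.996, -0.087, -0.0, 0.001]
wrist_force: [-0.3, -0.0, -0.5]
width: 51.2
grip_force: 0.0
```

Run:
```python
from h import *
a=shot("top","t2",(170,140,290,230),1);b=shot("scene","s2",(215,160,335,250),1)
cv2.imwrite("pics/c2.png",cv2.resize(np.hstack([a,b]),None,fx=3.3,fy=3.3,interpolation=cv2.INTER_CUBIC))
```

```text
(no output)
```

View pics/c2.png

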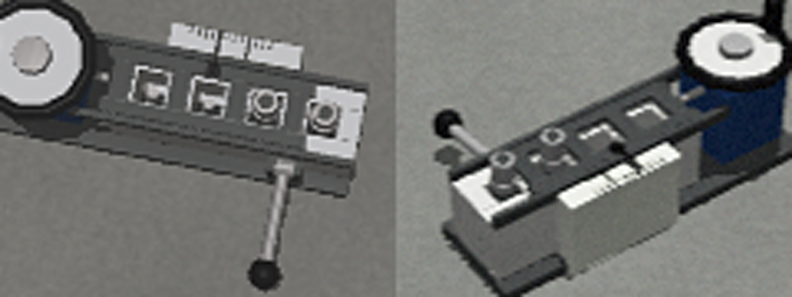

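The nuts have risen: their tops are at (266,100) and (326,115) in the top crop and (504,161) and (553,136) in the scene crop. The ball seems only partly down, so I'll triangulate it.

Run:
```python
from h import *
t=lambda x,y:(170+x/3.3,140+y/3.3)
s=lambda x,y:(215+(x-396)/3.3,160+y/3.3)
for n,a,b in(("nut-72",t(325,114),s(504,160)),("nut-24",t(266,99),s(553,136)),("ball",t(265,274),s(447,124))):
    p,e=tri(a,b);print(n,p.round(1),round(e,1))
```

```text
nut-72 [573.2  -1.6 101.3] 2.3
nut-24 [582.9  44.7 104.2] 0.0
ball [448.9  42.6  35. ] 1.9
```

To make sure of full travel, I'll press the ball from above with shut fingers.

{"api": "apply_moves", "payload": {"motion": [0,4,0,0,0,4,0,0,0,4,0,0,0,4,0,0,0,4,0,0,0,4,0,0,0,2,0,0,0,0,0,0], "grip": 0}}

```text
clock: 11.88
tool_pos: [448.6, 56.4, 185.7]
orientation: [0.997, -0.076, 0.0, -0.001]
wrist_force: [0.0, 0.1, -0.3]
width: -0.1
grip_force: 0.0
```

{"api": "apply_moves", "payload": {"motion": [0,0,-4,0,0,0,-4,0,0,0,-4,0,0,0,-1,0,0,0,-0.4,0,0,0,0,0]}}

```text
clock: 12.38
tool_pos: [449.8, 49.3, 51.5]
orientation: [0.997, -0.082, -0.0, 0.0]
wrist_force: [0.1, -0.5, 0.7]
width: 0.2
grip_force: 0.0
```

{"api": "apply_moves", "payload": {"motion": [0,0,-0.2,0,0,0,-0.2,0,0,0,0,0]}}

```text
clock: 12.63
tool_pos: [451.0, 48.9, 48.6]
orientation: [0.997, -0.082, 0.001, -0.0]
wrist_force: [-0.9, -0.5, -0.7]
width: 0.3
grip_force: 0.0
```

{"api": "apply_moves", "payload": {"motion": [0,-0.5,0,0,0,0,-0.2,0,0,0,-0.2,0,0,0,0,0]}}

```text
clock: 12.97
tool_pos: [451.1, 43.7, 44.6]
orientation: [0.997, -0.083, 0.001, -0.0]
wrist_force: [-1.4, 0.8, 7.5]
width: -0.1
grip_force: 3.7
```

{"api": "apply_moves", "payload": {"motion": [0,0,-0.2,0,0,0,0,0]}}

```text
clock: 13.13
tool_pos: [451.2, 43.7, 43.9]
orientation: [0.997, -0.083, 0.001, 0.0]
wrist_force: [-5.7, -0.5, 22.6]
width: 0.1
grip_force: 11.3
```

{"api": "apply_moves", "payload": {"motion": [0,0,-0.2,0,0,0,0,0]}}

```text
clock: 13.3
tool_pos: [451.3, 43.6, 43.3]
orientation: [0.997, -0.083, 0.001, 0.001]
wrist_force: [-8.4, -1.3, 39.3]
width: -0.0
grip_force: 19.5
```

The lever is at its hard stop. Now nut 1 (pocket -72).

{"api": "apply_moves", "payload": {"motion": [0,0,4,0,0,0,4,0,0,0,4,0,0,0,2.7,0,3.1,-1.2,0,0,3.1,-1.2,0,0,3.1,-1.2,0,0,3.1,-1.2,0,0], "grip": 0.42}}

```text
clock: 13.97
tool_pos: [575.2, -5.6, 187.3]
orientation: [0.997, -0.083, 0.001, 0.0]
wrist_force: [-0.1, 0.3, 0.9]
width: 35.8
grip_force: 0.0
```

{"api": "apply_moves", "payload": {"motion": [0,0,0,0,0,0,0,0]}}

```text
clock: 14.13
tool_pos: [574.7, -5.6, 186.1]
orientation: [0.996, -0.084, -0.0, 0.0]
wrist_force: [-1.1, 0.8, 0.1]
width: 35.9
grip_force: 0.0
```

{"api": "apply_moves", "payload": {"motion": [-0.05,0.3,-3,0,0,0,-3,0,0,0,-2,0,0,0,-1.2,0,0,0,-0.8,0,0,0,0,0]}}

```text
clock: 14.63
tool_pos: [572.2, -1.0, 85.4]
orientation: [0.997, -0.082, -0.001, 0.0]
wrist_force: [0.7, 1.5, -0.0]
width: 35.9
grip_force: 0.0
```

{"api": "apply_moves", "payload": {"motion": [0,0,0,0,0,0,0,0,0,0,0,0,0,0,0,0,0,0,0,0], "grip": 0, "newtons": 40}}

```text
clock: 15.05
tool_pos: [574.0, -2.0, 87.5]
orientation: [0.997, -0.083, 0.001, 0.0]
wrist_force: [-0.4, -3.0, 4.5]
width: 17.9
grip_force: 50.3
```

{"api": "apply_moves", "payload": {"motion": [0,0,1.5,0,0,0,2.5,0,0,0,3,0,0,0,3,0,0,-3,0,0.4,0,-3,0,0.4,0,-3,0,0.4,0,-3,0,0.4]}}

```text
clock: 15.72
tool_pos: [573.7, -121.5, 186.8]
orientation: [1.0, -0.011, 0.001, -0.0]
wrist_force: [0.3, 0.1, -1.3]
width: 18.5
grip_force: 49.5
```

```bash
cat > tray.py <<'E'
from h import *
def tray(f):
    im=snapshot("top")[:,:,::-1].copy();cv2.imwrite(f"pics/raw_{f}.png",im)
    m=((im.min(2)>120)&(np.ptp(im.astype(int),2)<25)).astype(np.uint8);m[:,:310]=0;m[:,440:]=0;m[:110]=0;m[290:]=0
    for c in cv2.findContours(cv2.morphologyEx(m,cv2.MORPH_CLOSE,np.ones((3,3))),0,1)[0]:
        if cv2.contourArea(c)<300: continue
        b=np.array([onz("top",*p,34)[:2] for p in c[:,0,:]],np.float32)
        r=cv2.minAreaRect(b);print("tray",np.round(r,1) if 0 else r)
    return im
E
python3 - <<'E'
from tray import *
tray("t3");b=shot("scene","s3")
E
```

```text
tray ((408.7123718261719, -439.20123291015625), (74.5547103881836, 168.74745178222656), 87.04814910888672)
tray ((644.731201171875, -401.6689453125), (96.83094024658203, 128.7633056640625), 83.85298156738281)
tray ((741.5159912109375, -436.429443359375), (115.88645935058594, 94.90050506591797), 87.95639038085938)
```

View pics/s3.png

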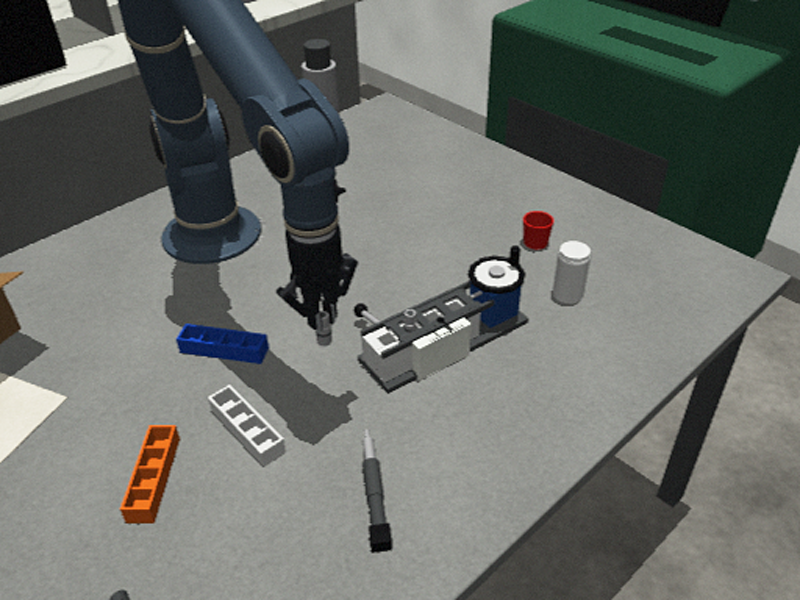

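The nut is held upright. The tray has been knocked: its top corners are now at about (229,386), (283,438), (263,465) and (209,398). My top-view mask failed, so I'll look at that view.

Run:
```python
from h import *
im=cv2.imread("pics/raw_t3.png");cv2.imwrite("pics/t3c.png",cv2.resize(im[130:280,280:480],None,fx=4,fy=4,interpolation=cv2.INTER_CUBIC))
```

```text
(no output)
```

View pics/t3c.png

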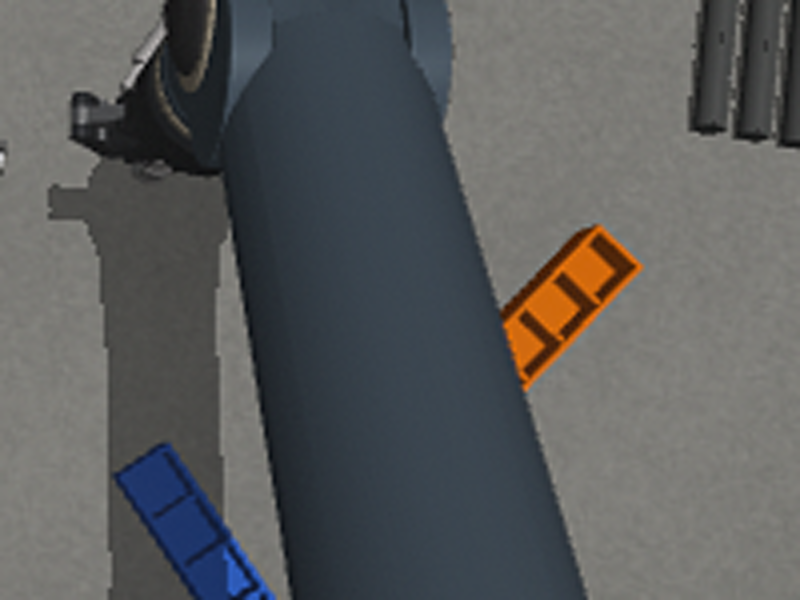

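The arm hides the tray in the top view. I'll use the scene view's rim corners on the z=34 plane, a height both views already confirmed.

```bash
cat > tray2.py <<'E'
from h import *
def scene_tray(f,box):
    im=cv2.imread(f"pics/raw_{f}.png");x0,y0,x1,y1=box
    m=np.zeros(im.shape[:2],np.uint8);m[y0:y1,x0:x1]=(im.min(2)>130)[y0:y1,x0:x1]&((im.max(2).astype(int)-im.min(2))<30)[y0:y1,x0:x1]
    m=cv2.morphologyEx(m,cv2.MORPH_CLOSE,np.ones((3,3)))
    c=max(cv2.findContours(m,0,2)[0],key=cv2.contourArea);h=cv2.convexHull(c)
    a=cv2.approxPolyDP(h,2.0,True)[:,0]
    for p in a: print(p,np.round(p/.64),np.round(onz("scene",*p,34),1))
    cv2.imwrite("pics/x.png",m*255)
if __name__=="__main__":
    scene_tray("s0",(115,235,172,300));print();scene_tray("s3",(128,240,186,302))
E
python3 tray2.py
```

```text
[171 235] [267. 367.] [ 451.1 -169.3   34. ]
[171 299] [267. 467.] [ 622.6 -293.4   34. ]
[116 299] [181. 467.] [ 532. -386.   34.]
[115 235] [180. 367.] [ 345.4 -276.6   34. ]

[128 240] [200. 375.] [ 386.  -261.7   34. ]
[150 240] [234. 375.] [ 427.1 -220.    34. ]
[175 262] [273. 409.] [ 536.1 -218.4   34. ]
[185 276] [289. 431.] [ 590.2 -227.9   34. ]
[185 301] [289. 470.] [ 650.2 -273.3   34. ]
[128 301] [200. 470.] [ 556.8 -368.9   34. ]
```

```bash
sed -i 's/>130/>TH/;s/def scene_tray(f,box)/def scene_tray(f,box,TH=175)/' tray2.py; python3 tray2.py
```

```text
[121 252] [189. 394.] [ 410.4 -298.    34. ]
[134 245] [209. 383.] [ 412.8 -260.3   34. ]
[166 279] [259. 436.] [ 565.2 -266.7   34. ]
[152 287] [238. 448.] [ 561.8 -305.2   34. ]

[133 254] [208. 397.] [ 438.2 -279.6   34. ]
[147 246] [230. 384.] [ 439.8 -237.9   34. ]
[181 280] [283. 438.] [ 593.4 -242.4   34. ]
[166 289] [259. 452.] [ 590.3 -284.6   34. ]
```

Tray centre is about (517,-261) with yaw about -1.5°. I'll place nut 1 in the +x end cell.

{"api": "apply_moves", "payload": {"motion": [0,-3.5,0,0,0,-3.5,0,0,0,-3.5,0,0,0,-3.5,0,0,0,0,0,0,0,0,0,0]}}

```text
clock: 16.32
tool_pos: [573.1, -263.2, 185.9]
orientation: [1.0, -0.015, 0.0, -0.0]
wrist_force: [0.3, 0.9, 0.6]
width: 18.3
grip_force: 49.5
```

Good position; descending to z≈75 first, then checking by picture.

{"api": "apply_moves", "payload": {"motion": [0.1,0.1,-3,0,0,0,-3,0,0,0,-3,0,0,0,-2,0,0,0,0,0]}}

```text
clock: 16.73
tool_pos: [571.9, -256.1, 71.7]
orientation: [1.0, -0.011, -0.004, -0.003]
wrist_force: [-0.1, -0.3, -0.9]
width: 18.1
grip_force: 49.4
```

Run:
```python
from h import *
shot("scene","s4",(110,190,230,290),6)
```

```text
(no output)
```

View pics/s4.png

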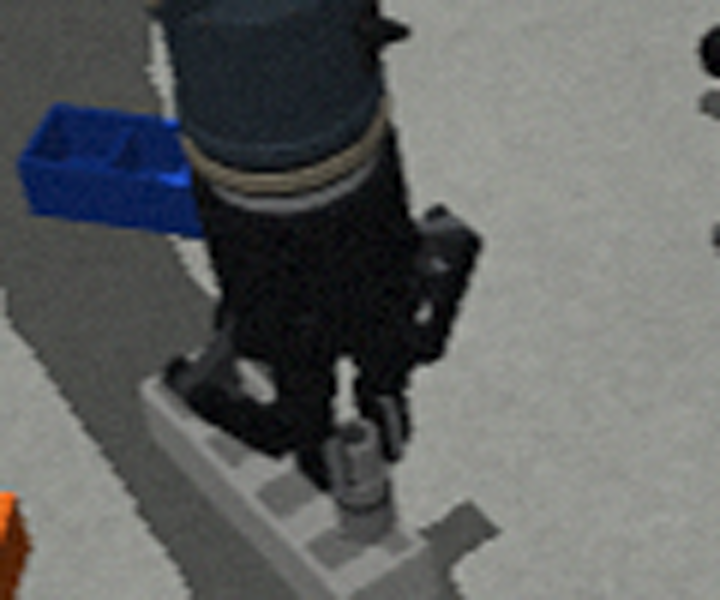

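The nut is above the end cell. I'll check its foot against the cell numerically.

Run:
```python
from h import *
s=observe();print(s["tool_pos"].round(1))
print("foot front low edge",onz("scene",110+366/6,190+540/6,s["tool_pos"][2]-33.5))
# rim corner right (430,543) and front (340,590)
for p in((428,543),(340,590),(145,385)): print(onz("scene",110+p[0]/6,190+p[1]/6,34).round(1))
```

```text
[ 573.5 -257.    74.3]
foot front low edge [ 581.47809097 -262.4681769    40.78229017]
[ 595.2 -242.8   34. ]
[ 589.8 -282.3   34. ]
[ 440.8 -277.7   34. ]
```

{"api": "apply_moves", "payload": {"motion": [-0.1,-0.6,0,0,0,0,0,0,0,0,0,0]}}

```text
clock: 17.03
tool_pos: [574.7, -267.0, 78.4]
orientation: [1.0, -0.013, 0.002, 0.001]
wrist_force: [0.3, -0.3, -0.9]
width: 18.3
grip_force: 49.4
```

{"api": "apply_moves", "payload": {"motion": [0,0.5,0,0,0,0,0,0,0,0,0,0,0,0,0,0,0,0,0,0,0,0,0,0]}}

```text
clock: 17.53
tool_pos: [573.4, -261.3, 76.3]
orientation: [1.0, -0.013, 0.0, 0.0]
wrist_force: [0.3, 0.1, -1.0]
width: 18.3
grip_force: 49.4
```

Settled. Lowering slowly.

{"api": "apply_moves", "payload": {"motion": [-0.1,-0.1,-0.6,0,0,0,-0.6,0,0,0,-0.6,0,0,0,-0.6,0,0,0,-0.6,0,0,0,-0.6,0,0,0,0,0,0,0,0,0]}}

```text
clock: 18.2
tool_pos: [572.2, -262.1, 39.8]
orientation: [1.0, -0.013, -0.0, -0.0]
wrist_force: [0.3, -0.5, -0.5]
width: 18.3
grip_force: 49.6
```

{"api": "apply_moves", "payload": {"motion": [0,0,0,0,0,0,0,0,0,0,0,0]}}

```text
clock: 18.45
tool_pos: [572.6, -262.3, 40.7]
orientation: [1.0, -0.013, 0.0, 0.0]
wrist_force: [-0.4, -0.4, -0.1]
width: 18.1
grip_force: 49.6
```

{"api": "apply_moves", "payload": {"motion": [0,0,-0.2,0,0,0,0,0,0,0,0,0]}}

```text
clock: 18.7
tool_pos: [572.5, -262.2, 38.4]
orientation: [1.0, -0.013, 0.0, 0.0]
wrist_force: [0.3, -0.7, -1.1]
width: 18.1
grip_force: 49.6
```

{"api": "apply_moves", "payload": {"motion": [0,0,-0.1,0,0,0,0,0,0,0,0,0]}}

```text
clock: 18.95
tool_pos: [572.7, -262.3, 38.3]
orientation: [1.0, -0.013, 0.0, 0.0]
wrist_force: [-1.0, -0.3, 5.3]
width: 18.5
grip_force: 50.7
```

Contact with the floor. Releasing, then going to nut 2.

{"api": "apply_moves", "payload": {"motion": [0,0,0,0,0,0,0,0,0,0,0,0,0,0,0,0,0,0,1.5,0,0,0,4,0,0,0,4,0,0,0,4,0], "grip": 0.42}}

```text
clock: 19.62
tool_pos: [571.8, -261.9, 173.2]
orientation: [1.0, -0.013, -0.001, -0.0]
wrist_force: [0.4, 0.0, 0.8]
width: 36.2
grip_force: 0.0
```

{"api": "apply_moves", "payload": {"motion": [0.1,3.8,1.3,-0.2,0.1,3.9,0,-0.2,0.1,3.9,0,-0.2,0.1,3.9,0,-0.2,0.2,3.9,0,-0.2,0.2,3.9,0,-0.2,0.1,3.9,0,-0.2,0.1,3.6,0,-0.2]}}

```text
clock: 20.28
tool_pos: [582.0, 48.3, 185.3]
orientation: [0.997, -0.082, 0.0, -0.0]
wrist_force: [-0.4, -0.2, 0.1]
width: 35.6
grip_force: 0.0
```

{"api": "apply_moves", "payload": {"motion": [0,0,0,0,0,0,0,0,0,0,0,0,0,0,0,0,0,0,0,0,0,0,0,0]}}

```text
clock: 20.78
tool_pos: [582.5, 44.1, 185.2]
orientation: [0.996, -0.084, -0.0, 0.0]
wrist_force: [-0.6, 0.2, -0.2]
width: 35.8
grip_force: 0.0
```

Run:
```python
from h import *
shot("scene","s5",(110,190,290,325),4.4)
```

```text
(no output)
```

View pics/s5.png

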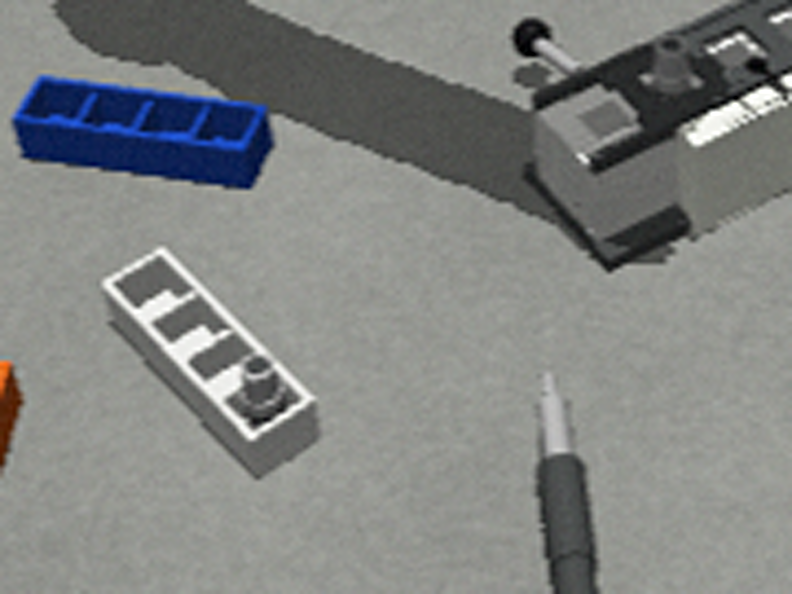

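Nut 1 stands upright in the end cell at (260,385). The tool is over nut 2, so I'm descending.

{"api": "apply_moves", "payload": {"motion": [0,0,-3,0,0,0,-3,0,0,0,-2,0,0,0,-1.2,0,0,0,-0.6,0,0,0,0,0,0,0,0,0]}}

```text
clock: 21.42
tool_pos: [583.2, 45.8, 88.1]
orientation: [0.997, -0.083, 0.001, -0.0]
wrist_force: [1.1, 0.9, 0.3]
width: 36.0
grip_force: 0.0
```

{"api": "apply_moves", "payload": {"motion": [0,0,0,0,0,0,0,0,0,0,0,0,0,0,0,0,0,0,0,0], "grip": 0, "newtons": 40}}

```text
clock: 21.83
tool_pos: [583.4, 45.7, 88.6]
orientation: [0.997, -0.083, 0.001, -0.0]
wrist_force: [-0.1, -1.6, 4.8]
width: 18.5
grip_force: 38.9
```

{"api": "apply_moves", "payload": {"motion": [0,0,1.5,0,0,0,2.5,0,0,0,3,0,0,0,3,0,0,-3.5,0,0.4,0,-3.5,0,0.4,0,-3.5,0,0.4,0,-3.5,0,0.4]}}

```text
clock: 22.5
tool_pos: [581.8, -95.3, 187.1]
orientation: [1.0, -0.011, -0.0, -0.0]
wrist_force: [0.6, -0.2, -0.8]
width: 18.3
grip_force: 39.2
```

{"api": "apply_moves", "payload": {"motion": [-1.7,-3.2,0,0,-1.7,-3.2,0,0,-1.7,-3.2,0,0,-1.7,-3.2,0,0,-1.7,-3.5,0,0,0,0,0,0,0,0,0,0,0,0,0,0]}}

```text
clock: 23.17
tool_pos: [497.3, -256.6, 186.9]
orientation: [1.0, -0.013, -0.0, -0.001]
wrist_force: [0.7, 0.3, -1.6]
width: 18.5
grip_force: 39.2
```

Run:
```python
from tray2 import *
shot("scene","s6");scene_tray("s6",(128,235,190,302))
```

```text
[165 266] [258. 416.] [ 529.3 -244.2   34. ]
[181 280] [283. 438.] [ 593.4 -242.4   34. ]
[167 289] [261. 452.] [ 592.  -282.9   34. ]
[155 277] [242. 433.] [ 541.2 -282.4   34. ]
```

{"api": "apply_moves", "payload": {"motion": [0,-0.3,-3,0,0,0,-3,0,0,0,-3,0,0,0,-2,0,0,0,0,0,0,0,0,0,0,0,0,0,0,0,0,0]}}

```text
clock: 23.88
tool_pos: [499.1, -260.2, 79.2]
orientation: [1.0, -0.012, 0.002, 0.001]
wrist_force: [-0.2, 0.2, -0.8]
width: 18.7
grip_force: 39.2
```

{"api": "apply_moves", "payload": {"motion": [0,0,0,0,0,0,0,0,0,0,0,0,0,0,0,0]}}

```text
clock: 24.22
tool_pos: [497.6, -260.4, 77.8]
orientation: [1.0, -0.013, 0.0, 0.0]
wrist_force: [-0.4, 0.0, -1.2]
width: 18.6
grip_force: 39.2
```

{"api": "apply_moves", "payload": {"motion": [-0.1,0,-0.6,0,0,0,-0.6,0,0,0,-0.6,0,0,0,-0.6,0,0,0,-0.6,0,0,0,-0.6,0,0,0,0,0,0,0,0,0]}}

```text
clock: 24.88
tool_pos: [496.3, -260.1, 40.9]
orientation: [1.0, -0.013, -0.0, -0.0]
wrist_force: [0.9, -0.1, -1.2]
width: 18.2
grip_force: 39.2
```

{"api": "apply_moves", "payload": {"motion": [0,0,-0.15,0,0,0,0,0,0,0,0,0]}}

```text
clock: 25.13
tool_pos: [496.5, -260.2, 40.0]
orientation: [1.0, -0.013, 0.0, 0.0]
wrist_force: [-0.1, -0.1, -0.6]
width: 18.4
grip_force: 39.2
```

{"api": "apply_moves", "payload": {"motion": [0,0,-0.1,0,0,0,0,0,0,0,0,0]}}

```text
clock: 25.38
tool_pos: [496.9, -260.3, 39.7]
orientation: [1.0, -0.013, 0.0, 0.0]
wrist_force: [-1.0, 0.8, 6.5]
width: 18.7
grip_force: 39.5
```

{"api": "apply_moves", "payload": {"motion": [0,0,0,0,0,0,0,0,0,0,0,0,0,0,0,0,0,0,1.5,0,0,0,4,0,0,0,4,0,0,0,4,0], "grip": 0.42}}

```text
clock: 26.05
tool_pos: [495.8, -259.9, 174.8]
orientation: [1.0, -0.013, -0.001, -0.0]
wrist_force: [1.4, -0.7, -0.4]
width: 35.8
grip_force: 0.0
```

{"api": "apply_moves", "payload": {"motion": [-0.5,3.8,1,-0.2,-0.6,3.8,0,-0.2,-0.6,3.8,0,-0.2,-0.6,3.8,0,-0.2,-0.6,3.8,0,-0.2,-0.6,3.8,0,-0.2,-0.6,3.8,0,-0.2,-0.6,3.7,0,-0.2], "grip": 0.6}}

```text
clock: 26.72
tool_pos: [448.7, 44.6, 183.9]
orientation: [0.997, -0.083, 0.0, 0.0]
wrist_force: [1.7, 1.0, -0.2]
width: 51.0
grip_force: 0.0
```

{"api": "apply_moves", "payload": {"motion": [0,0,0,0,0,0,0,0,0,0,0,0,0,0,0,0,0,0,0,0,0,0,0,0]}}

```text
clock: 27.22
tool_pos: [449.6, 41.6, 183.7]
orientation: [0.996, -0.084, -0.0, 0.0]
wrist_force: [0.6, 0.1, 0.7]
width: 51.3
grip_force: 0.0
```

Run:
```python
from h import *
shot("scene","s7",(110,170,290,305),4.4)
```

```text
(no output)
```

View pics/s7.png

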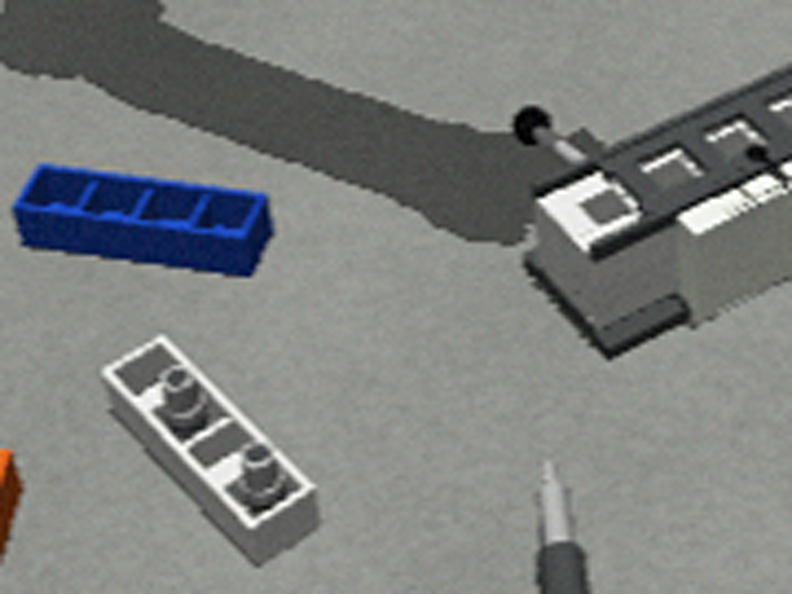

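Both nuts stand in the tray at (182,400) and (262,478), and the fixture is empty. Next I'll grip the ball and raise the lever.

{"api": "apply_moves", "payload": {"motion": [0,0.1,-4,0,0,0,-4,0,0,0,-3,0,0,0,-3,0,0,0,-2,0,0,0,-1.1,0,0,0,0,0,0,0,0,0]}}

```text
clock: 27.93
tool_pos: [449.3, 43.5, 12.5]
orientation: [0.997, -0.083, -0.001, 0.0]
wrist_force: [-0.1, 0.4, -1.0]
width: 51.5
grip_force: 0.0
```

{"api": "apply_moves", "payload": {"motion": [0,0,0,0,0,0,0,0,0,0,0,0,0,0,0,0,0,0,0,0,0,0,0,0], "grip": 0, "newtons": 60}}

```text
clock: 28.43
tool_pos: [450.0, 41.8, 14.0]
orientation: [0.997, -0.083, 0.001, 0.001]
wrist_force: [-1.6, -6.1, 5.5]
width: 22.7
grip_force: 58.6
```

{"api": "apply_moves", "payload": {"motion": [0,0,0.7,0,0,0,0.7,0,0,0,0.7,0,0,0,0.7,0,0,0,0.6,0,0,0,0.4,0,0,0,0.2,0,0,0,0,0]}}

```text
clock: 29.1
tool_pos: [450.3, 41.9, 53.8]
orientation: [0.996, -0.084, 0.001, 0.001]
wrist_force: [2.0, -7.4, -2.4]
width: 22.6
grip_force: 59.5
```

{"api": "apply_moves", "payload": {"motion": [0,0,0.2,0,0,0,0,0,0,0,0,0]}}

```text
clock: 29.35
tool_pos: [450.5, 41.9, 55.8]
orientation: [0.997, -0.084, 0.001, 0.001]
wrist_force: [1.3, -7.5, -2.0]
width: 22.6
grip_force: 59.3
```

{"api": "apply_moves", "payload": {"motion": [0,0,0.2,0,0,0,0,0,0,0,0,0]}}

```text
clock: 29.6
tool_pos: [450.7, 41.8, 57.6]
orientation: [0.997, -0.083, 0.001, 0.001]
wrist_force: [3.0, -7.0, -4.8]
width: 22.3
grip_force: 59.4
```

{"api": "apply_moves", "payload": {"motion": [0,0,0,0,0,0,0,0,0,0,0,0,0,0,0,0,0,0,3,0,0,0,4,0,0,0,4,0,0,0,2,0], "grip": 0.6}}

```text
clock: 30.27
tool_pos: [451.2, 45.1, 191.2]
orientation: [0.997, -0.082, 0.003, -0.001]
wrist_force: [1.5, -0.3, 0.3]
width: 51.3
grip_force: 0.0
```

{"api": "apply_moves", "payload": {"motion": [1,-4,0,0,1,-4,0,0,1,-4,0,0,1,-4,0,0,1,-4,0,0,1,-4,0,0,0,0,0,0,0,0,0,0]}}

```text
clock: 30.93
tool_pos: [509.4, -198.4, 186.6]
orientation: [0.996, -0.085, -0.0, -0.0]
wrist_force: [-0.3, 0.2, -0.4]
width: 50.9
grip_force: 0.0
```

Run:
```python
from h import *
shot("top","t8");shot("scene","s8")
q=[]
for n,(cx,cy) in(("t8",(249,222)),("s8",(230,190))):
    im=cv2.imread(f"pics/raw_{n}.png");g=(im.max(2)<50).astype(np.uint8);M=g*0;sl=np.s_[cy-14:cy+20,cx-10:cx+10];M[sl]=g[sl]
    c=max(cv2.findContours(M,0,1)[0],key=cv2.contourArea);p,r=cv2.minEnclosingCircle(c);m=cv2.moments(c);q.append((m["m10"]/m["m00"],m["m01"]/m["m00"]));print(n,p,r)
print(tri(*q))
a=cv2.imread("pics/raw_t8.png")[140:230,170:290];b=cv2.imread("pics/raw_s8.png")[160:250,215:335]
cv2.imwrite("pics/c8.png",cv2.resize(np.hstack([a,b]),None,fx=3.3,fy=3.3,interpolation=cv2.INTER_CUBIC))
```

```text
t8 (249.64285278320312, 222.07142639160156) 4.764985084533691
s8 (229.31817626953125, 189.68182373046875) 4.0478596687316895
(array([448.57737976,  42.69451332,  66.75261892]), np.float64(2.519690422184473))
```

View pics/c8.png

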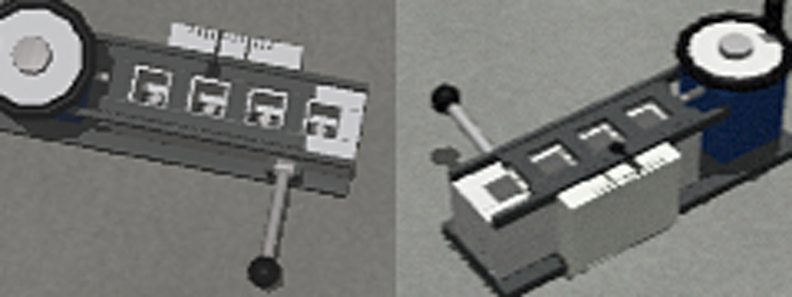

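The ball stands about 3 mm below its starting height (66.8 against 69.6), which is marginal. I'll regrip it lower and push it up fully.

{"api": "apply_moves", "payload": {"motion": [-1,4,0,0,-1,4,0,0,-1,4,0,0,-1,4,0,0,-1,4,0,0,-1,4,0,0,0,0,0,0,0,0,0,0]}}

```text
clock: 31.7
tool_pos: [448.0, 48.0, 187.3]
orientation: [0.997, -0.078, 0.0, -0.0]
wrist_force: [0.5, -0.7, 0.1]
width: 51.0
grip_force: 0.0
```

{"api": "apply_moves", "payload": {"motion": [0,0,-4,0,0,0,-4,0,0,0,-3,0,0,0,-2,0,0,0,-1.4,0,0,0,0,0,0,0,0,0]}}

```text
clock: 32.28
tool_pos: [448.9, 43.6, 42.6]
orientation: [0.997, -0.082, -0.001, 0.0]
wrist_force: [0.8, 0.0, -0.3]
width: 51.4
grip_force: 0.0
```

{"api": "apply_moves", "payload": {"motion": [0,0,0,0,0,0,0,0,0,0,0,0,0,0,0,0,0,0,0,0,0,0,0,0], "grip": 0, "newtons": 100}}

```text
clock: 32.78
tool_pos: [449.8, 41.8, 44.1]
orientation: [0.997, -0.083, 0.001, 0.001]
wrist_force: [-1.1, -5.3, 6.7]
width: 22.1
grip_force: 97.6
```

{"api": "apply_moves", "payload": {"motion": [0,0,0.2,0,0,0,0.2,0,0,0,0.1,0,0,0,0,0,0,0,0,0]}}

```text
clock: 33.2
tool_pos: [450.6, 41.7, 48.5]
orientation: [0.997, -0.083, 0.001, 0.001]
wrist_force: [3.8, -4.8, -4.4]
width: 21.8
grip_force: 98.4
```

{"api": "apply_moves", "payload": {"motion": [0,0,0.2,0,0,0,0,0,0,0,0,0]}}

```text
clock: 33.45
tool_pos: [451.0, 41.6, 50.4]
orientation: [0.997, -0.083, 0.002, 0.001]
wrist_force: [4.0, -6.1, -6.7]
width: 21.9
grip_force: 98.8
```

{"api": "apply_moves", "payload": {"motion": [0,0,0.2,0,0,0,0,0,0,0,0,0]}}

```text
clock: 33.7
tool_pos: [451.0, 41.6, 50.9]
orientation: [0.997, -0.083, 0.002, 0.0]
wrist_force: [10.6, -4.5, -24.8]
width: 21.5
grip_force: 100.7
```

Stop reached (25 N). Releasing the ball and going to the crank grip, last seen at (618.5,268.5).

{"api": "apply_moves", "payload": {"motion": [0,0,0,0,0,0,0,0,0,0,0,0,0,0,0,0,0,0,4,0,0,0,4,0,0,0,4,0,0,0,2.4,0], "grip": 0.55}}

```text
clock: 34.37
tool_pos: [450.8, 44.8, 200.2]
orientation: [0.997, -0.082, 0.003, -0.001]
wrist_force: [1.2, 0.4, -0.0]
width: 47.0
grip_force: 0.0
```

{"api": "apply_moves", "payload": {"motion": [2.1,2.8,0,0,2.1,2.8,0,0,2.1,2.8,0,0,2.1,2.8,0,0,2.1,2.8,0,0,2.1,2.8,0,0,2.1,2.8,0,0,2.1,2.8,0,0]}}

```text
clock: 35.03
tool_pos: [618.0, 269.6, 196.3]
orientation: [0.997, -0.082, 0.0, -0.0]
wrist_force: [-0.2, 0.6, 0.4]
width: 47.1
grip_force: 0.0
```

{"api": "apply_moves", "payload": {"motion": [0,0,0,0,0,0,0,0,0,0,0,0,0,0,0,0,0,0,0,0,0,0,0,0]}}

```text
clock: 35.53
tool_pos: [617.3, 266.5, 196.3]
orientation: [0.997, -0.083, 0.0, 0.0]
wrist_force: [0.6, -0.3, 0.8]
width: 47.0
grip_force: 0.0
```

Run:
```python
from h import *
snap=snapshot("scene")[:,:,::-1];q=[]
for im,(cx,cy) in((snap,(230,190)),(cv2.imread("pics/raw_s0.png"),(230,190))):
    g=(im.max(2)<50).astype(np.uint8);M=g*0;sl=np.s_[cy-14:cy+20,cx-10:cx+10];M[sl]=g[sl]
    c=max(cv2.findContours(M,0,1)[0],key=cv2.contourArea);print(cv2.minEnclosingCircle(c))
```

```text
((229.5, 188.5), 4.301262855529785)
((229.68182373046875, 188.31817626953125), 4.047844409942627)
```

The ball is back at its starting pixel. Gripping the crank.

{"api": "apply_moves", "payload": {"motion": [0.15,0.2,-3,0,0,0,-3,0,0,0,-1.3,0,0,0,0,0,0,0,0,0]}}

```text
clock: 36.0
tool_pos: [618.9, 269.5, 122.8]
orientation: [0.997, -0.083, -0.0, 0.0]
wrist_force: [0.4, 0.4, 0.2]
width: 46.8
grip_force: 0.0
```

{"api": "apply_moves", "payload": {"motion": [0,0,0,0,0,0,0,0,0,0,0,0,0,0,0,0,0,0,0,0,0,0,0,0], "grip": 0, "newtons": 20}}

```text
clock: 36.5
tool_pos: [620.0, 267.5, 125.2]
orientation: [0.997, -0.083, 0.001, 0.002]
wrist_force: [-1.8, -5.1, 5.1]
width: 17.1
grip_force: 21.3
```

```bash
python3 crank.py 5.8 37.5 1080 40
```

```text
-1.77, -0.14, 0, 0, -1.51, -0.93, 0, 0, -0.92, -1.52, 0, 0, -0.13, -1.77, 0, 0, 0.68, -1.63, 0, 0, 1.36, -1.15, 0, 0, 1.72, -0.41, 0, 0, 1.73, 0.42, 0, 0
1.34, 1.16, 0, 0, 0.68, 1.64, 0, 0, -0.15, 1.77, 0, 0, -0.93, 1.51, 0, 0, -1.52, 0.92, 0, 0, -1.77, 0.13, 0, 0, -1.63, -0.68, 0, 0, -1.15, -1.36, 0, 0
-0.41, -1.72, 0, 0, 0.42, -1.73, 0, 0, 1.16, -1.34, 0, 0, 1.64, -0.68, 0, 0, 1.77, 0.15, 0, 0, 1.51, 0.93, 0, 0, 0.92, 1.52, 0, 0, 0.13, 1.77, 0, 0
-0.68, 1.63, 0, 0, -1.36, 1.15, 0, 0, -1.72, 0.41, 0, 0, -1.73, -0.42, 0, 0, -1.34, -1.16, 0, 0, -0.68, -1.64, 0, 0, 0.15, -1.77, 0, 0, 0.93, -1.51, 0, 0
1.52, -0.92, 0, 0, 1.77, -0.13, 0, 0, 1.63, 0.68, 0, 0, 1.15, 1.36, 0, 0, 0.41, 1.72, 0, 0, -0.42, 1.73, 0, 0, -1.16, 1.34, 0, 0, -1.64, 0.68, 0, 0
```

{"api": "apply_moves", "payload": {"motion": [-1.77,-0.14,0,0,-1.51,-0.93,0,0,-0.92,-1.52,0,0,-0.13,-1.77,0,0,0.68,-1.63,0,0,1.36,-1.15,0,0,1.72,-0.41,0,0,1.73,0.42,0,0]}}

```text
clock: 37.17
tool_pos: [630.7, 197.5, 125.2]
orientation: [0.996, -0.084, 0.0, -0.0]
wrist_force: [-6.9, 7.6, 4.1]
width: 16.9
grip_force: 21.3
```

{"api": "apply_moves", "payload": {"motion": [1.34,1.16,0,0,0.68,1.64,0,0,-0.15,1.77,0,0,-0.93,1.51,0,0,-1.52,0.92,0,0,-1.77,0.13,0,0,-1.63,-0.68,0,0,-1.15,-1.36,0,0]}}

```text
clock: 37.83
tool_pos: [579.8, 252.0, 125.2]
orientation: [0.997, -0.081, 0.003, -0.002]
wrist_force: [4.5, 1.4, 0.1]
width: 17.1
grip_force: 21.0
```

{"api": "apply_moves", "payload": {"motion": [-0.41,-1.72,0,0,0.42,-1.73,0,0,1.16,-1.34,0,0,1.64,-0.68,0,0,1.77,0.15,0,0,1.51,0.93,0,0,0.92,1.52,0,0,0.13,1.77,0,0]}}

```text
clock: 38.5
tool_pos: [648.8, 238.4, 125.0]
orientation: [0.997, -0.083, -0.003, 0.001]
wrist_force: [-16.8, -5.6, 15.0]
width: 17.0
grip_force: 22.4
```

{"api": "apply_moves", "payload": {"motion": [-0.68,1.63,0,0,-1.36,1.15,0,0,-1.72,0.41,0,0,-1.73,-0.42,0,0,-1.34,-1.16,0,0,-0.68,-1.64,0,0,0.15,-1.77,0,0,0.93,-1.51,0,0]}}

```text
clock: 39.17
tool_pos: [581.7, 206.5, 125.1]
orientation: [0.997, -0.081, -0.003, 0.001]
wrist_force: [-7.7, 0.0, 8.7]
width: 17.1
grip_force: 21.7
```

{"api": "apply_moves", "payload": {"motion": [1.52,-0.92,0,0,1.77,-0.13,0,0,1.63,0.68,0,0,1.15,1.36,0,0,0.41,1.72,0,0,-0.42,1.73,0,0,-1.16,1.34,0,0,-1.64,0.68,0,0]}}

```text
clock: 39.83
tool_pos: [620.2, 267.6, 125.1]
orientation: [0.997, -0.083, 0.001, 0.003]
wrist_force: [0.6, -9.7, 6.6]
width: 17.3
grip_force: 21.8
```

{"api": "apply_moves", "payload": {"motion": [0,0,0,0,0,0,0,0,0,0,0,0,0,0,0,0,0,0,0,0], "grip": 0.4}}

```text
clock: 40.25
tool_pos: [619.6, 269.7, 123.0]
orientation: [0.997, -0.083, 0.0, -0.0]
wrist_force: [-0.2, 0.1, -0.8]
width: 33.9
grip_force: 0.0
```

{"api": "apply_moves", "payload": {"motion": [0,0,3,0,0,0,3,0,0,0,3,0,-2.5,-3,0,0,-2.5,-3,0,0,-2.5,-3,0,0,-2.5,-3,0,0,-2,-3,0,0]}}

```text
clock: 40.92
tool_pos: [497.3, 118.6, 212.7]
orientation: [0.997, -0.082, -0.0, 0.0]
wrist_force: [0.5, -0.6, 0.1]
width: 34.3
grip_force: 0.0
```

{"api": "apply_moves", "payload": {"motion": [0,-4,0,0,0,-4,0,0,0,-4,0,0,0,-4,0,0,0,-4,0,0,0,0,0,0,0,0,0,0,0,0,0,0]}}

```text
clock: 41.58
tool_pos: [499.2, -79.8, 212.9]
orientation: [0.997, -0.083, 0.0, -0.0]
wrist_force: [0.2, 1.3, 0.4]
width: 34.1
grip_force: 0.0
```

Run:
```python
from h import *
a=shot("top","t9",(170,120,300,230),1);b=shot("scene","s9",(120,150,350,300),1)
b=cv2.resize(b,(int(230*110/150),110))
a2=cv2.resize(a,None,fx=3,fy=3,interpolation=cv2.INTER_CUBIC);s=cv2.imread("pics/raw_s9.png")[150:300,120:350]
s2=cv2.resize(s,None,fx=1.75*1,fy=1.75,interpolation=cv2.INTER_CUBIC);H=np.zeros((330,402,3),np.uint8);H[:262,:402]=s2[:262,:402]
cv2.imwrite("pics/c9.png",np.hstack([a2,H]))
```

```text
(no output)
```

View pics/c9.png

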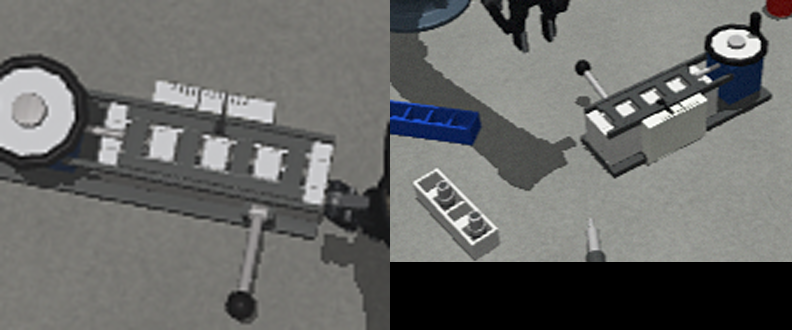

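The plate is closed, with its pointer at (224,105), about 24 mm from the release line. The lever is up, both nuts are upright and the arm is clear.

```bash
python3 -c "from workcell import hand_in;print(hand_in())"
```

```text
the job is handed in; nothing more can be done
None
```

The job is handed in, with no verdict returned: both nuts found in the fixture stand upright in separate tray cells, the lever is fully up and the plate is cranked back to the closed line.

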